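Feed one filter cartridge to the greasing nest

TASK

Feed one cartridge to the greasing nest: press the feeder's lever pad all the way down so that its other end lifts the gate and the first cartridge rolls out into the trough, then let the lever come back up so that the next cartridge moves down to the closed gate. Push the released cartridge along the trough with the fingertips until its end rests against the stop plate at the left, and take the hand away. Do not lift any cartridge, keep off the gate and the cartridges in the chute, let only one out, and leave everything else where it stands.

Things in the scene. Friction and masses are not known exactly. Their poses are not given: they have to be found in the camera images.
- feeder: cartridge feeder, a fixed sheet-metal fixture, 250 x 245 x 125 mm, bolted to the table, turned by up to 0.25 rad. Origin on the table under its middle; x points uphill along its sloping chute (the chute runs down towards -x, the robot), y left along the trough to the stop plate, z up. Points given below as (x, y, z) mm are in this frame
- chute_lip (a point): middle of the chute's lower lip, (-71, 0, 50). The chute is 78 mm wide between two cheeks, slopes 0.20 rad down towards the trough, and ends uphill at x = +98; cheeks rise 30 mm above its floor
- press_pad (a point): centre of the top of the lever's press pad, ribbed black rubber 44 x 46 mm, at the rear end of the lever, outside the right cheek, about (94, -74, 116) at rest and tilted 0.2 rad (rear edge higher). It moves with the lever: pressed fully it is 28 mm lower and 6 mm farther to +x. Nothing is above it
- lever (a joint): rocking lever, rad: 0 = at rest, gate closed (a spring holds it); grows as the pad is pressed, 0.40 = end stop. Force on the pad 2 to 6 N. The front end lifts the gate while a blade rises through the chute floor and holds back the second cartridge. The first is surely free from 0.36 on. Let go, it springs back to 0 and the next cartridge rolls down to the gate
- gate_mid (a point): middle of the lever's front end: a steel gate plate 68 mm wide across the lower end of the chute, in front of the first cartridge. The pivot is at (28, 0, 90). The plate's top edge is at x = -72 to -60, z = 104, and at z = 140 with the lever down. Not to be touched
- trough_entry (a point): (-105, 0, 58): where the middle of a released cartridge comes to lie. The V-shaped trough runs along y below the lip: bottom line x = -105, z = 36, sides sloping 0.384 rad, from its open right end y = -86 to the stop plate. A front wall stands at x = -131 to -134, top z = 72
- nest (a point): (-105, 101, 58): middle of the greasing nest, the rubber-lined left end of the trough; the middle of the cartridge lies here when its end is against the stop plate. The stop plate's face is at y = 137, the plate is 6 mm thick, top z = 81
- cart_a_mid (a point): middle of the first filter cartridge, the lowest in the chute, lying against the gate: a cream tapered cup, 45 mm across at its black O-ring, 72 mm long, about 50 g, lying on its side with its axis along the feeder's y; it rolls on a radius of 20 mm
- cart_b_mid (a point): middle of the second cartridge (same kind), behind the first in the chute
- cart_c_mid (a point): middle of the third cartridge (same kind), uppermost in the chute
- cartridge_a: the first cartridge itself; origin at the middle of its right (narrow) end face, its z axis along its length
- cartridge_b: the second cartridge itself, same frame
- cartridge_c: the third cartridge itself, same frame
- grease: bystander: grease bottle, 43 mm across, 139 mm tall, standing beyond the stop plate to the left; leave it where it is
- spare_bottle: bystander: two-part filter bottle, 63 mm across, 175 mm tall, standing to the right of the press pad; leave it where it is
- loose_cap: bystander: low ring-shaped moulded cap, 64 mm across, 28 mm high, lying to the right of the trough's open end; leave it where it is
- spare_cartridge: bystander: a fourth cartridge, 45 mm across, 72 mm tall, standing upright on the table to the left of the chute; not part of the job; leave it where it is
- pick: bystander: O-ring pick, 157 mm long, lying in front of the trough; leave it where it is
- gauge: bystander: ring gauge with a stub handle, 62 x 129 x 14 mm, lying at the left front; leave it where it is
Things that resemble listed ones, but are neither listed nor needed, are in the scene too. Leave any orange or yellow look-alike of the cartridge_c alone.

How it is judged:
On the way:
1. the first cartridge has rolled out under the gate and lies in the trough (x of cart_a_mid in the frame of feeder below -0.09 m and z of cart_a_mid in the frame of feeder below 0.066 m), for 0.1 s.
At the end, for the whole second after the job is handed in: The first cartridge lies at rest in the trough with its end within 6 mm of the stop plate, the lever is back at rest (under 0.03 rad), and the second and third cartridges lie in the chute, the second against the closed gate (within 6 mm) and the third behind it (within 8 mm) (y of cart_a_mid in the frame of feeder above 0.095 m and x of cart_a_mid in the frame of feeder between -0.113 and -0.097 m and z of cart_a_mid in the frame of feeder between 0.052 and 0.064 m and angle between the z axis of cartridge_a and the y axis of feeder, either way round below 0.15 rad and linear speed of each of cartridge_a, cartridge_b below 0.02 m/s and value of joint lever below 0.03 rad and x of cart_b_mid in the frame of feeder between -0.047 and -0.035 m and x of cart_c_mid in the frame of feeder between -0.0069 and 0.0071 m); the robot touches nothing.
It fails at once if a second cartridge is let out of the chute (x of cart_b_mid in the frame of feeder below -0.056 m).
It fails at once if a cartridge still in the chute is touched (contact force between any of the fingers, the arm and cartridge_b above 0.5 N or contact force between any of the fingers, the arm and cartridge_c above 0.5 N or (contact force between any of the fingers, the arm and cartridge_a above 0.5 N and x of cart_a_mid in the frame of feeder above -0.08 m)).
It fails at once if the gate is touched by hand (contact force between any of the fingers, the arm and lever_c8 above 0.5 N or contact force between any of the fingers, the arm and lever_c9 above 0.5 N).
It fails at once if the released cartridge is lifted out of the trough ((x of cart_a_mid in the frame of feeder below -0.095 m and z of cart_a_mid in the frame of feeder above 0.076 m) or (y of cart_a_mid in the frame of feeder above 0.015 m and z of cart_a_mid in the frame of feeder above 0.07 m) or z of cart_a_mid in the frame of feeder below 0.045 m).
It fails at once if a bystander is moved more than 20 mm (distance of any of grease, spare_bottle, loose_cap, spare_cartridge, pick, gauge from where it was at the start of the episode above 0.02 m).
It also fails if it takes over 48 s, if anything falls off the work surface, if the arm or the gripper's body presses on something with over 40 N, if the wrist force passes 120 N, or if a joint passes its speed limit or range.

ROBOT

A 6-joint arm with a two-finger parallel gripper is mounted at the origin on the work surface; the furniture and walls round the work are solid. World frame = base frame: x ahead of the robot, y to its left, z up, the work surface at z = 0. Lengths are in m, angles in rad, forces in N, time in s.
With the tool pointing down it reaches from about 0.35 to 0.975 m from the base axis. Payload 4.9 kg.
Tool frame: the origin (TCP) lies at the very end of the fingers, on their centre line; the grasp point (between the pads) lies manip.grip_point_offset behind it (manip.grip_point_offset is the distance from the TCP to the grasp point, in m); z points along the fingers, y is the line along which they close (so a half turn about z gives the same grasp; the last joint's range is limited). The gripper opens to 85 mm and grips with 20 to 120 N. Pads are 22 mm wide; open, the fingers measure 114 mm over their backs; the gripper's body (76 mm by 85 mm) begins 54 mm behind the grasp point. The pads swing forward as they close: fully open they stand 13 mm farther back than shut.
Start: joints at [1.147, 0.053, 1.613, -0, 1.476, -0.119], TCP at [0.188, 0.596, 0.231] pointing down, gripper open.
Joint ranges: [-3.01, 3.01], [-1.01, 2.22], [0.06, 2.58], [-1.02, 4.17], [0.09, 2.62], [-3.14, 3.14]. Speed limits (rad/s): [2.57, 2.57, 3.14, 3.14, 3.14, 3.14].

INTERFACE

Orientations are given as a unit quaternion [w, x, y, z].
In Python, from plant import manip gives the robot as it stands.
- The arm moves only by the shell command python3 -m crank 'ROWS' [OPENING]. ROWS is JSON, a list of rows, each an object of numbers: "x", "y", "z": the shift along the tool's x, y, z in cm; "turn": the turn about the tool's z in rad. In form: [{"x": .., "y": .., "z": .., "turn": ..}, ...]. A call has 1 to 5 rows; each row shifts and turns the commanded pose from where the row before left it, along the tool's axes as they then stand; what a row does not reach is not made up. A row lasts 1/10 s, in which the tool goes at most 50 mm and 8.59 degrees, less where a joint would pass 70% of its speed; a pose out of reach is approached as far as the arm can. A call with a gripper value outside its range is refused whole. OPENING is the opening in per cent of the stroke, from 0 (shut) to 100 (fully open), set as the call begins (- or left out, the last holds). The fingers move at their own pace and stop on an object; the grip force is fixed at half the most. Time passes only in rows, so rows that do not move let the fingers close. It gives the time, the measured TCP pose, the force, the opening and the grip force at its end, in the units of the state.
- manip.state(): the state, without advancing time (a new reading comes with each control period).
- manip.grab_frame(name): name is "scene" or "top" or "wrist"; returns (picture, depth): 384x512x3 uint8, red, green, blue; 384x512 float32, m along the optical axis (not along the pixel's ray), 0 where there is no reading.
- manip.camera_model(name): a dict with "mtx" (3x3 intrinsics, pixels), "world_to_cam" (4x4, takes a point from world to camera coordinates). Camera axes: x right, y down, z forward; pixel columns grow to the right and rows downward; lengths in m; the calibration is good to about 2 mm. The wrist camera is an equidistant fisheye: a pixel r from the principal point sees the ray r / f radians off the axis. A picture is of the moment at which its call begins: read the wrist's pose just before it. camera_model takes no time and is no camera call; for the wrist camera it gives the pose at the moment of the call.
- manip.job_done(): hands the job in; it is judged then, once.
The state is a dict: "time": time; "joint_pos": joint angles; "joint_vel": joint speeds; "joint_efforts": joint torques, N m; "tool_pos": TCP position; "tool_rot": TCP orientation; "contact_force": force on the tool from outside, world axes, zero at the start; "ft_torque": the same for the moment, N m; "gripper_width": opening from 0.0 (shut) to 1.0 (fully open); "grasp_force": force on a finger pad.
Only numpy, scipy, OpenCV 4.12 (cv2) and the standard library are available. Lean on these libraries where they do the work, as an engineer would, in place of code of your own. Each camera call takes 0.05 s, during which the arm holds its last target. There are 200 camera calls.

## Working session

There is one attempt and no reset: what is moved stays moved. The work goes in short steps, Python scripts to look and compute and a shell command to move; the robot and the scene stay as the last step left them, time stands still between calls to the robot, and variables do not carry over. Pictures are saved under pics/ and viewed, at most 10 in all, crops included, and the job is handed in when it is done.

```bash
mkdir -p pics; ls; python3 - <<'E'
from plant import manip
import cv2,numpy as np
print(manip.state(), manip.grip_point_offset)
for n in("scene","top"):
    p,d=manip.grab_frame(n); cv2.imwrite(f"pics/{n}0.png",p[:,:,::-1]); np.savez(f"{n}0.npz",d=d,**manip.camera_model(n))
    c=manip.camera_model(n);print(n,c["mtx"],np.linalg.inv(c["world_to_cam"]))
E
```

```text
pics
{'time': 0.0, 'joint_pos': array([ 1.14699875e+00,  5.33599722e-02,  1.61424846e+00, -2.44480409e-05,
        1.47595768e+00, -1.19010709e-01]), 'joint_vel': array([ 0.00079419,  0.00071351, -0.00134296, -0.00017418,  0.00104598,
       -0.00137493]), 'joint_efforts': array([ 1.49313892e-04, -3.93689811e+01, -3.70175135e+01, -2.05205361e-04,
        7.26556158e-03, -1.28356137e-05]), 'tool_pos': array([0.18732329, 0.59564644, 0.23008826]), 'tool_rot': array([-2.52804216e-04,  1.51803029e-01,  9.88410272e-01, -9.53872442e-04]), 'contact_force': array([ 0.56956283, -0.54658421, -0.65323986]), 'ft_torque': array([-0.00311135, -0.06067749,  0.01552958]), 'grasp_force': 0.0, 'gripper_width': 1.0015789910815098} 0.0187
scene [[411.02122954   0.         251.09875449]
 [  0.         411.02122954 195.20791256]
 [  0.           0.           1.        ]] [[ 0.86011573 -0.38374396  0.3360677   0.03157461]
 [-0.51002265 -0.63556856  0.57959426 -0.81306527]
 [-0.00882173 -0.66992028 -0.74238063  1.06410765]
 [ 0.          0.          0.          1.        ]]
top [[404.77429355   0.         259.54825495]
 [  0.         404.77429355 191.71041743]
 [  0.           0.           1.        ]] [[ 0.01294909 -0.97797312  0.2083288   0.28236347]
 [-0.99990211 -0.01156038  0.00788216 -0.03894418]
 [-0.00530018 -0.20841048 -0.97802709  1.11433759]
 [ 0.          0.          0.          1.        ]]
```

View pics/scene0.png

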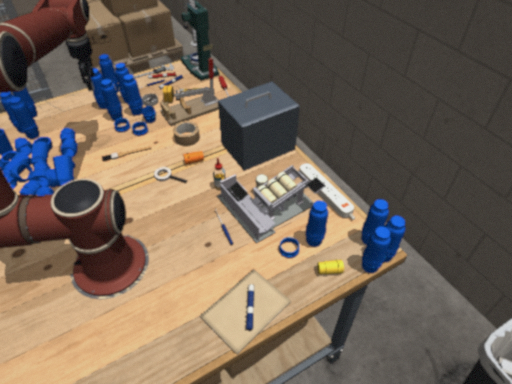

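View pics/top0.png

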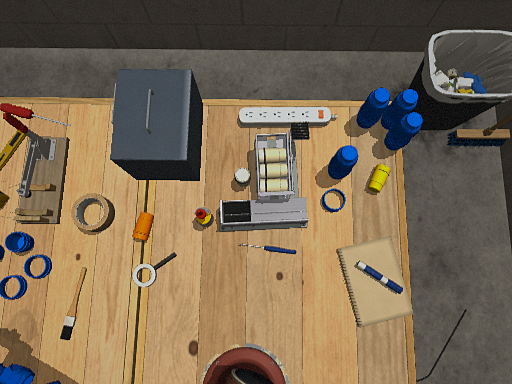

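The top view shows the feeder at about (270,180): three cream cartridges at (272,155/170/185), the pad at (300,130), the trough along row 212, and the nest liner at (235,211). The spare cartridge stands at (242,175). The yellow (379,178) and orange (144,226) look-alikes lie away from the feeder. I'll enlarge this area with world heights.

```bash
cat > h.py <<'E'
import numpy as np,cv2
def cloud(d,mtx,w2c):
    v,u=np.mgrid[:d.shape[0],:d.shape[1]]
    P=np.stack([(u-mtx[0,2])/mtx[0,0]*d,(v-mtx[1,2])/mtx[1,1]*d,d],-1)
    T=np.linalg.inv(w2c); W=P@T[:3,:3].T+T[:3,3]; W[d<=0]=np.nan
    return W
def load(n):
    z=np.load(n); return cloud(z['d'],z['mtx'],z['world_to_cam'])
def F(pose):  # feeder->world
    x,y,a=pose; T=np.eye(4); T[:2,:2]=[[np.cos(a),-np.sin(a)],[np.sin(a),np.cos(a)]]; T[:2,3]=x,y; return T
def proj(p,c):
    q=c['world_to_cam'][:3,:3]@p+c['world_to_cam'][:3,3]; q=c['mtx']@q; return q[:2]/q[2]
E
python3 - <<'E'
from h import *
W=load('top0.npz')
np.set_printoptions(precision=3,suppress=True,linewidth=150)
for n,(u,v) in dict(pad=(300,130),c1=(272,186),c2=(272,171),c3=(272,156),fl=(222,226),fr=(305,221),stopL=(221,212),table=(250,240),pad2=(296,134)).items(): print(n,W[v,u])
im=cv2.imread('pics/top0.png')
cv2.imwrite('pics/top0c.png',cv2.resize(im[110:240,190:360],None,fx=4.5,fy=4.5,interpolation=cv2.INTER_CUBIC))
E
```

```text
pad [ 0.658 -0.134  0.122]
c1 [ 0.515 -0.063  0.096]
c2 [ 0.552 -0.062  0.107]
c3 [ 0.59  -0.062  0.113]
fl [0.42  0.072 0.01 ]
fr [ 0.432 -0.152  0.046]
stopL [0.447 0.068 0.083]
table [ 0.384 -0.005 -0.   ]
pad2 [ 0.649 -0.124  0.118]
```

View pics/top0c.png

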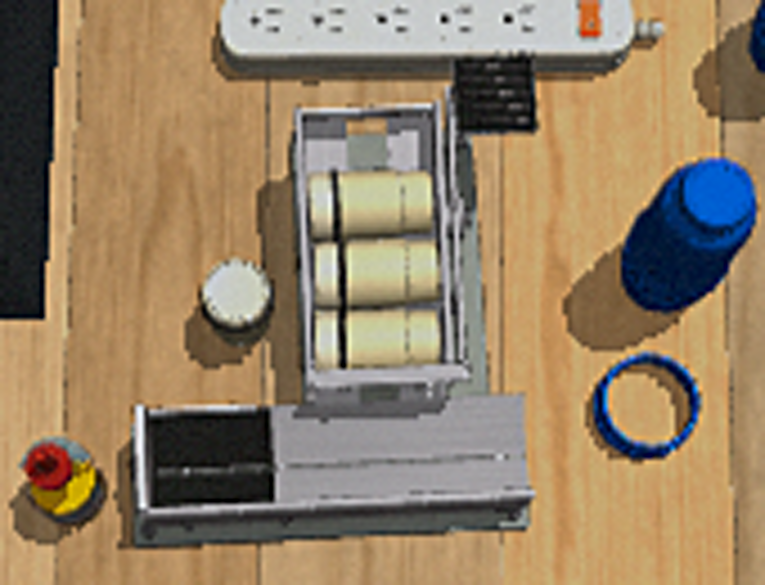

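The crop shows the feeder clearly: wall top from (140,515) to (530,493), stop plate at (143,455), pad at (496,93), and the grease bottle left of the stop plate. The cream cartridges in the chute are the listed ones. Next I'll fit the feeder pose.

```bash
python3 - <<'E'
from h import *
from scipy.optimize import least_squares
W=load('top0.npz'); P=W.reshape(-1,3); P=P[~np.isnan(P[:,0])]
P=P[(P[:,0]>.38)&(P[:,0]<.7)&(P[:,1]>-.2)&(P[:,1]<.1)]
def loc(p,P):
    T=np.linalg.inv(F(p)); return P@T[:3,:3].T+T[:3,3]
p=np.array([.56,-.06,0.05])
# guess: wall top points
for it in range(6):
    L=loc(p,P); x,y,z=L.T*1000; g=25 if it<2 else 8
    V=(abs(x+105)<22)&(y>-80)&(y<130)&(z>30)&(z<60)
    wall=(abs(z-72)<4)&(abs(x+132.5)<g)&(y>-80)&(y<130)
    stop=(z>75)&(z<86)&(abs(y-140)<g)&(x>-130)&(x<-85)
    A,B,C=P[V],P[wall],P[stop]
    def res(p):
        a,b,c=loc(p,A)*1e3,loc(p,B)*1e3,loc(p,C)*1e3
        return np.r_[(a[:,2]-36-np.tan(.384)*abs(a[:,0]+105))*2, b[:,0]+132.5, (c[:,1]-140)]
    p=least_squares(res,p,loss='soft_l1').x; r=res(p)
    print(p,V.sum(),wall.sum(),stop.sum(),np.median(abs(r)))
np.save('pose.npy',p)
T=F(p)
L=loc(p,P)*1e3
np.set_printoptions(precision=1,suppress=True)
k=(abs(L[:,0]-94)<22)&(abs(L[:,1]+74)<26)&(L[:,2]>100); print('pad',k.sum(),L[k].mean(0),L[k].min(0),L[k].max(0))
k=(abs(L[:,1]+74)<60)&(L[:,0]>60)&(L[:,0]<150)&(L[:,2]>105)&(L[:,1]<-50); print('padreg',L[k].min(0),L[k].max(0))
for x0 in(-42,0,40):
    k=(abs(L[:,0]-x0)<20)&(abs(L[:,1])<33)&(L[:,2]>75); q=L[k]; print(x0,q[q[:,2].argmax()])
for n,v in dict(pad=(94,-74,116),entry=(-105,0,58),nest=(-105,101,58)).items(): print(n,(T@np.r_[np.array(v)/1e3,1])[:3].round(4))
c=dict(np.load('top0.npz'))
for v in [(94,-74,116),(-132,-86,72),(-132,143,72),(-71,0,50),(-105,137,36)]: print(v,proj((T@np.r_[np.array(v)/1e3,1])[:3],c), )
E
```

```text
[ 0.56071656 -0.06508363  0.06180983] 1195 144 50 2.3346499241329006
[ 0.56072041 -0.06512727  0.06139994] 1198 143 50 2.343205355868008
[ 0.56072041 -0.06512727  0.06139994] 1198 143 50 2.343205355868008
[ 0.56072041 -0.06512727  0.06139994] 1198 143 50 2.343205355868008
[ 0.56072041 -0.06512727  0.06139994] 1198 143 50 2.343205355868008
[ 0.56072041 -0.06512727  0.06139994] 1198 143 50 2.343205355868008
pad 329 [ 93.3 -72.2 117.7] [ 72.2 -97.  105.4] [115.9 -48.3 125. ]
padreg [ 71.7 -97.  107.7] [118.8 -50.2 125. ]
-42 [-61.7 -11.5 104.9]
0 [ -8.  -11.8 111.1]
40 [ 38.5  -1.4 118.4]
pad [ 0.7 -0.1  0.1]
entry [ 0.5 -0.1  0.1]
nest [0.4 0.  0.1]
(94, -74, 116) [299.7 130.6]
(-132, -86, 72) [308.7 218.7]
(-132, 143, 72) [220.5 223. ]
(-71, 0, 50) [274.1 198.9]
(-105, 137, 36) [223.8 214.7]
```

```bash
python3 - <<'E'
from h import *
from plant import manip
np.set_printoptions(precision=1,suppress=True)
p=np.load('pose.npy');T=F(p);Ti=np.linalg.inv(T)
W=load('top0.npz')
f=lambda w:(Ti@np.r_[w,1])[:3]*1e3
for n,(u,v) in dict(boxL=(120,178),boxR=(199,177),boxTR=(195,72),boxmid=(150,120),bottletop=(348,153),bottlebase=(336,173),grease=(201,213),spare=(242,175),cap=(333,190),strip=(290,117)).items(): print(n,f(W[v,u]),W[v,u]*1e3)
s=manip.state(); print('tcp',f(s['tool_pos']))
k=W[140:182,325:360].reshape(-1,3); k=k[(k[:,2]>.03)]; k=np.array([f(q) for q in k]);print('bottle',k.min(0),k.max(0))
print('turn',np.arctan2(*[0,0][:0]) if 0 else '')
print((T@[.094,-.074,.116,1])*1e3,p[2])
E
```

```text
boxL [ 19.2 429.7   5.6] [553.5 364.9   5.6]
boxR [ 10.3 206.    8.1] [558.4 141.2   8.1]
boxTR [ 827.2  349.1 -886. ] [1364.9  334.1 -886. ]
boxmid [103.7 290.5 209.6] [646.4 231.2 209.6]
bottletop [   9.1 -180.   174.6] [ 580.9 -244.2  174.6]
bottlebase [ -13.7 -167.1   73.2] [ 557.3 -232.7   73.2]
grease [-111.3  186.1  120.9] [438.2 113.8 120.9]
spare [-6.8 82.3 73.4] [548.9  16.6  73.4]
cap [ -47.3 -166.2   15.4] [ 523.7 -233.9   15.4]
strip [166.3 -59.1  34.2] [ 730.3 -113.9   34.2]
tcp [-332.1  682.5  230.2]
bottle [ -20.2 -209.2   33.2] [  34.2 -151.7  180.9]
turn 
[ 659.1 -133.2  116.  1000. ] 0.06139994049512017
```

```bash
python3 -m crank '[{"turn":-0.122},{"turn":-0.122},{"turn":-0.122},{},{}]' 0; python3 -m crank '[{"x":-1.8,"y":-4.5},{"x":-1.8,"y":-4.5},{"x":-1.8,"y":-4.5},{"x":-1.8,"y":-4.5},{}]'; cat >> h.py <<'E'
def fs():
    from plant import manip
    from scipy.spatial.transform import Rotation as R
    s=manip.state(); p=np.load('pose.npy'); Ti=np.linalg.inv(F(p)); q=s['tool_rot']
    M=Ti[:3,:3]@R.from_quat(np.r_[q[1:],q[0]]).as_matrix()
    print('t',round(s['time'],2),'tcp_f',((Ti@np.r_[s['tool_pos'],1])[:3]*1e3).round(1),'tooly',M[:,1].round(3),'z',M[:,2].round(3),'F',s['contact_force'].round(1),'w',round(s['gripper_width'],3))
E
python3 -c "import h;h.fs()"
```

```text
t 0.1 tcp_f [-332.1  682.5  230.2] tooly [ 0.358  0.934 -0.002] z [-0.001 -0.002 -1.   ] F [-0.8  1.  -0.3] w 1.001schema error: expected keys x, y, z, turn
schema error: expected keys x, y, z, turn
```

```bash
python3 -m crank '[{"x":0,"y":0,"z":0,"turn":-0.122},{"x":0,"y":0,"z":0,"turn":-0.122},{"x":0,"y":0,"z":0,"turn":-0.122},{"x":0,"y":0,"z":0,"turn":0}]' 0; python3 -m crank '[{"x":-1.8,"y":-4.5,"z":0,"turn":0},{"x":-1.8,"y":-4.5,"z":0,"turn":0},{"x":-1.8,"y":-4.5,"z":0,"turn":0},{"x":-1.8,"y":-4.5,"z":0,"turn":0},{"x":0,"y":0,"z":0,"turn":0}]'; 
python3 -c "import h;h.fs()"
```

```text
time: 0.5
tool_pos: [0.1874, 0.5959, 0.2306]
tool_rot: [-0.0, -0.03, 1.0, -0.001]
contact_force: [0.1, -0.7, -0.8]
gripper_width: 0.33
grasp_force: 0.0
time: 1.0
tool_pos: [0.2721, 0.4171, 0.2308]
tool_rot: [0.0, -0.026, 1.0, -0.001]
contact_force: [-0.1, 0.6, 0.2]
gripper_width: -0.002
grasp_force: 0.0
t 1.0 tcp_f [-258.5  499.1  230.8] tooly [ 0.008  1.    -0.002] z [ 0.    -0.002 -1.   ] F [-0.1  0.6  0.2] w -0.002
```

```bash
python3 -m crank '[{"x":-2.2,"y":-4.4,"z":0,"turn":0},{"x":-2.2,"y":-4.4,"z":0,"turn":0},{"x":-2.2,"y":-4.4,"z":0,"turn":0},{"x":-2.2,"y":-4.4,"z":0,"turn":0},{"x":-2.0,"y":-4.4,"z":0,"turn":0}]' >/dev/null; python3 -m crank '[{"x":0,"y":-4.8,"z":0,"turn":0},{"x":0,"y":-4.8,"z":0,"turn":0},{"x":0,"y":-4.8,"z":0,"turn":0},{"x":0,"y":-4.8,"z":0,"turn":0},{"x":0,"y":-4.8,"z":0,"turn":0}]'>/dev/null;  python3 -m crank '[{"x":0,"y":-4.8,"z":0,"turn":0},{"x":0,"y":-4.8,"z":0,"turn":0},{"x":0,"y":-1.7,"z":0,"turn":0},{"x":0,"y":0,"z":0,"turn":0},{"x":0,"y":0,"z":0,"turn":0}]'
python3 -c "import h;h.fs()"
```

```text
time: 2.5
tool_pos: [0.4133, -0.144, 0.2311]
tool_rot: [-0.0, -0.03, 1.0, 0.001]
contact_force: [-0.4, 1.0, 0.2]
gripper_width: -0.002
grasp_force: 0.0
t 2.5 tcp_f [-152.   -69.7  231.1] tooly [0.002 1.    0.001] z [-0.     0.001 -1.   ] F [-0.4  1.   0.2] w -0.002
```

```bash
python3 -m crank '[{"x":-5,"y":-0.6,"z":0,"turn":0},{"x":-5,"y":0,"z":0,"turn":0},{"x":-5,"y":0,"z":0,"turn":0},{"x":-5,"y":0,"z":0,"turn":0},{"x":-4.9,"y":0,"z":0,"turn":0}]' >/dev/null; python3 -m crank '[{"x":0,"y":0,"z":4,"turn":0},{"x":0,"y":0,"z":4,"turn":0},{"x":0,"y":0,"z":1.5,"turn":0},{"x":0,"y":0,"z":0,"turn":0},{"x":0,"y":0,"z":0,"turn":0}]'
python3 - <<'E'
import h,cv2
from plant import manip
h.fs()
p,d=manip.grab_frame("scene"); cv2.imwrite("pics/s1.png",cv2.resize(p[140:260,190:350,::-1],None,fx=4.5,fy=4.5,interpolation=2))
E
```

```text
time: 3.5
tool_pos: [0.6624, -0.1345, 0.138]
tool_rot: [0.001, -0.031, 1.0, -0.0]
contact_force: [0.3, -0.3, -0.4]
gripper_width: 0.002
grasp_force: 0.0
t 3.5 tcp_f [ 97.3 -75.5 138. ] tooly [-0.     1.    -0.001] z [ 0.002 -0.001 -1.   ] F [ 0.3 -0.3 -0.4] w 0.002
```

View pics/s1.png

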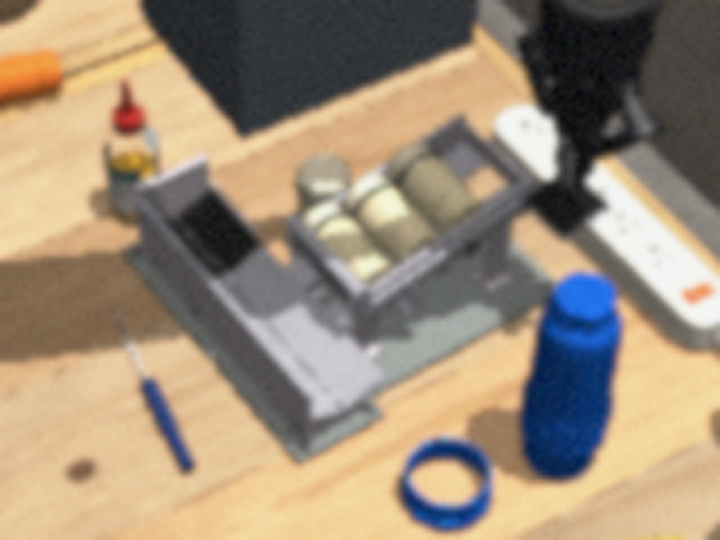

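The shut fingers stand right over the black pad at (565,190), clear of the bottle. Now I press.

```bash
python3 -m crank '[{"x":0,"y":0,"z":1,"turn":0},{"x":0,"y":0,"z":0.8,"turn":0},{"x":0,"y":0,"z":0.6,"turn":0},{"x":0,"y":0,"z":0.6,"turn":0},{"x":0,"y":0,"z":0.6,"turn":0}]'; python3 -m crank '[{"x":0,"y":0,"z":0.6,"turn":0},{"x":0,"y":0,"z":0.5,"turn":0},{"x":0,"y":0,"z":0,"turn":0},{"x":0,"y":0,"z":0,"turn":0},{"x":0,"y":0,"z":0,"turn":0}]'; python3 -c "import h;h.fs()"
```

```text
time: 4.05
tool_pos: [0.6631, -0.1354, 0.1011]
tool_rot: [0.002, -0.031, 1.0, -0.0]
contact_force: [2.7, 0.0, 5.0]
gripper_width: 0.0
grasp_force: 2.4
time: 4.55
tool_pos: [0.6633, -0.1354, 0.0905]
tool_rot: [0.002, -0.031, 1.0, -0.0]
contact_force: [5.0, 0.3, 4.8]
gripper_width: 0.001
grasp_force: 3.0
t 4.55 tcp_f [ 98.1 -76.4  90.5] tooly [ 0.     1.    -0.001] z [ 0.004 -0.001 -1.   ] F [5.  0.3 4.8] w 0.001
```

```bash
python3 -m crank '[{"x":0,"y":0,"z":0.3,"turn":0},{"x":0,"y":0,"z":0,"turn":0},{"x":0,"y":0,"z":0,"turn":0}]'; python3 - <<'E'
import h,cv2,numpy as np
from plant import manip
h.fs()
p,d=manip.grab_frame("top"); cv2.imwrite("pics/t2.png",cv2.resize(p[110:240,190:360,::-1],None,fx=4,fy=4,interpolation=2))
E
```

```text
time: 4.85
tool_pos: [0.6635, -0.1354, 0.0893]
tool_rot: [0.002, -0.031, 1.0, -0.0]
contact_force: [1.4, 1.2, 12.5]
gripper_width: 0.002
grasp_force: 6.1
t 4.85 tcp_f [ 98.2 -76.5  89.3] tooly [ 0.     1.    -0.001] z [ 0.004 -0.001 -1.   ] F [ 1.4  1.2 12.5] w 0.002
```

View pics/t2.png

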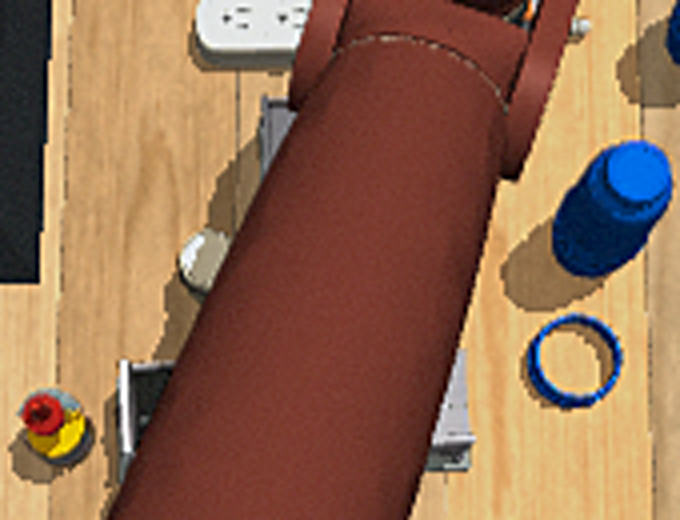

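The arm hides the view from the top. The force has risen to 12.5 N, so the lever is at its end stop. I'll check with the scene camera.

```bash
python3 - <<'E'
import h,cv2,numpy as np
from plant import manip
p,d=manip.grab_frame("scene"); cv2.imwrite("pics/s3.png",cv2.resize(p[150:250,200:330,::-1],None,fx=5,fy=5,interpolation=2))
E
```

```text
(no output)
```

View pics/s3.png

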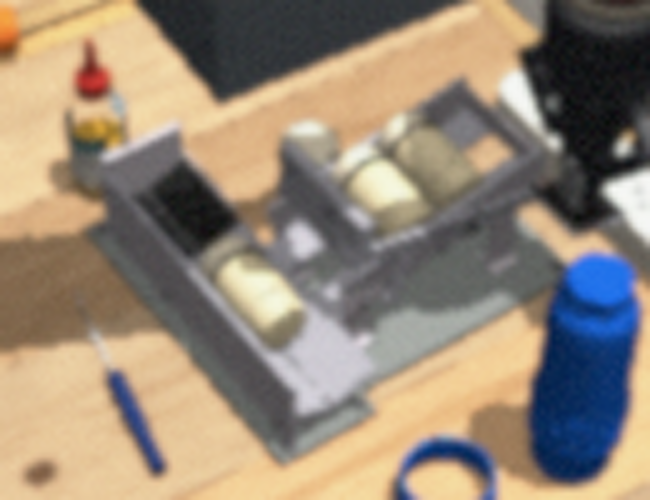

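The first cartridge lies in the trough at (258,295) and the other two are held back in the chute. I'll release the lever and move to the right end of the trough.

```bash
python3 -m crank '[{"x":0,"y":0,"z":-1,"turn":0},{"x":0,"y":0,"z":-1.5,"turn":0},{"x":0,"y":0,"z":-2,"turn":0},{"x":0,"y":0,"z":-4,"turn":0},{"x":0,"y":0,"z":-4,"turn":0}]'>/dev/null; python3 -m crank '[{"x":4.2,"y":0,"z":0,"turn":0},{"x":5,"y":0,"z":0,"turn":0},{"x":5,"y":0,"z":0,"turn":0},{"x":5,"y":0,"z":0,"turn":0},{"x":1.3,"y":0,"z":0,"turn":0}]' >/dev/null;python3 -m crank '[{"x":0,"y":0,"z":0,"turn":0},{"x":0,"y":0,"z":0,"turn":0}]'
python3 - <<'E'
import h,cv2,numpy as np
from plant import manip
h.fs()
p,d=manip.grab_frame("scene"); c=manip.camera_model("scene"); np.savez('s4.npz',d=d,**c)
W=h.load('s4.npz'); Ti=np.linalg.inv(h.F(np.load('pose.npy')))
L=(W.reshape(-1,3)@Ti[:3,:3].T+Ti[:3,3])*1e3
k=(abs(L[:,0]+105)<20)&(L[:,2]>62)&(L[:,2]<84)&(L[:,1]<100)&(L[:,1]>-84); print(np.percentile(L[k],[2,50,98],axis=0).round(0),k.sum())
cv2.imwrite("pics/s4.png",cv2.resize(p[150:250,200:330,::-1],None,fx=5,fy=5,interpolation=2))
E
```

```text
time: 6.15
tool_pos: [0.4567, -0.1475, 0.2108]
tool_rot: [-0.001, -0.03, 1.0, 0.0]
contact_force: [0.5, 0.3, 0.1]
gripper_width: -0.004
grasp_force: 0.0
t 6.15 tcp_f [-108.9  -75.8  210.8] tooly [0.001 1.    0.001] z [-0.001  0.001 -1.   ] F [0.5 0.3 0.1] w -0.004
[[-123.  -40.   63.]
 [-109.   -7.   72.]
 [ -88.   31.   78.]] 220
```

View pics/s4.png

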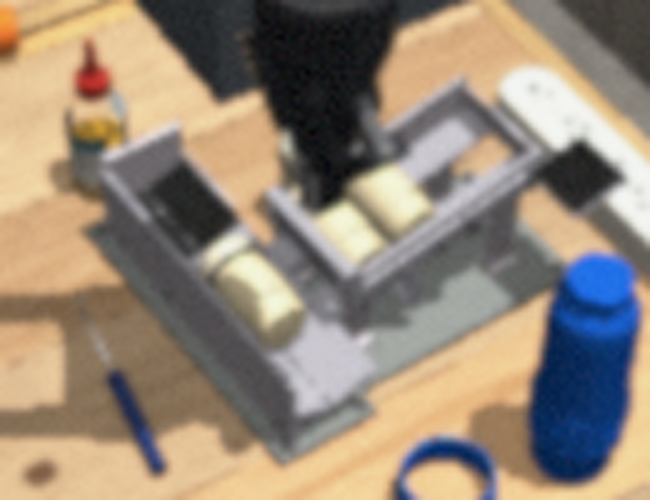

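The second and third cartridges have rolled down to the closed gate and the lever is back up. The released one spans y ≈ -40 to 32. I'll descend behind it.

```bash
python3 -m crank '[{"x":-0.3,"y":0,"z":4,"turn":0},{"x":0,"y":0,"z":4,"turn":0},{"x":0,"y":0,"z":4,"turn":0},{"x":0,"y":0,"z":2,"turn":0},{"x":0,"y":0,"z":1.7,"turn":0}]'; python3 -m crank '[{"x":0,"y":0,"z":0,"turn":0},{"x":0,"y":0,"z":0,"turn":0},{"x":0,"y":0.5,"z":0,"turn":0},{"x":0,"y":0.5,"z":0,"turn":0},{"x":0,"y":0,"z":0,"turn":0}]'; python3 -c "import h;h.fs()"
```

```text
time: 6.7
tool_pos: [0.4598, -0.1467, 0.0517]
tool_rot: [-0.002, -0.031, 1.0, 0.001]
contact_force: [-0.8, 0.3, 0.6]
gripper_width: -0.004
grasp_force: 0.0
time: 7.2
tool_pos: [0.4602, -0.1371, 0.0553]
tool_rot: [0.001, -0.031, 1.0, -0.0]
contact_force: [0.3, -0.3, -0.1]
gripper_width: -0.0
grasp_force: 0.0
t 7.2 tcp_f [-104.8  -65.7   55.3] tooly [-0.001  1.    -0.001] z [ 0.001 -0.001 -1.   ] F [ 0.3 -0.3 -0.1] w -0.0
```

```bash
python3 -m crank '[{"x":0,"y":0.4,"z":0.4,"turn":0},{"x":0,"y":0.5,"z":0,"turn":0},{"x":0,"y":0.5,"z":0,"turn":0},{"x":0,"y":0.5,"z":0,"turn":0},{"x":0,"y":0.5,"z":0,"turn":0}]'; python3 -m crank '[{"x":0,"y":0.5,"z":0,"turn":0},{"x":0,"y":0.5,"z":0,"turn":0},{"x":0,"y":0.5,"z":0,"turn":0},{"x":0,"y":0.5,"z":0,"turn":0},{"x":0,"y":0.5,"z":0,"turn":0}]';python3 -m crank '[{"x":0,"y":0.5,"z":0,"turn":0},{"x":0,"y":0.5,"z":0,"turn":0},{"x":0,"y":0.5,"z":0,"turn":0},{"x":0,"y":0.5,"z":0,"turn":0},{"x":0,"y":0.5,"z":0,"turn":0}]'; python3 - <<'E'
import h,cv2,numpy as np
from plant import manip
h.fs()
p,d=manip.grab_frame("scene")
cv2.imwrite("pics/s5.png",cv2.resize(p[150:250,200:330,::-1],None,fx=5,fy=5,interpolation=2))
E
```

```text
time: 7.7
tool_pos: [0.4581, -0.1131, 0.0503]
tool_rot: [0.0, -0.031, 1.0, -0.0]
contact_force: [-0.8, -0.3, -0.2]
gripper_width: -0.003
grasp_force: 0.1
time: 8.2
tool_pos: [0.4566, -0.0882, 0.0503]
tool_rot: [-0.0, -0.031, 1.0, -0.0]
contact_force: [-0.8, -0.2, -1.2]
gripper_width: -0.002
grasp_force: 0.1
time: 8.7
tool_pos: [0.455, -0.0632, 0.0503]
tool_rot: [0.0, -0.031, 1.0, -0.0]
contact_force: [-0.2, 0.2, -0.2]
gripper_width: 0.001
grasp_force: 0.1
t 8.7 tcp_f [-105.4    8.4   50.3] tooly [ 0.  1. -0.] z [ 0. -0. -1.] F [-0.2  0.2 -0.2] w 0.001
```

View pics/s5.png

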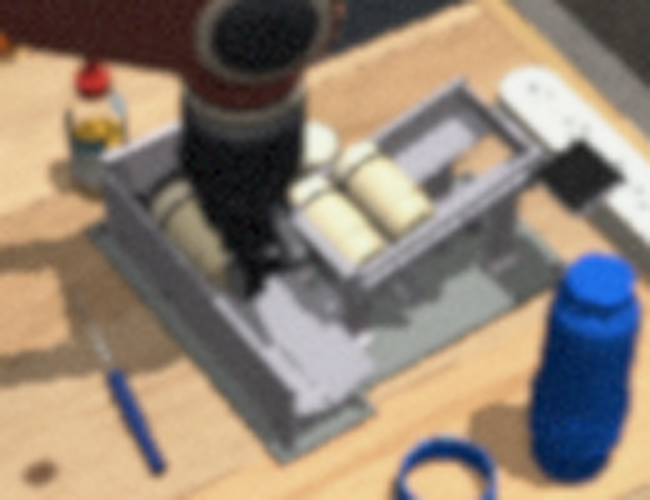

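The cartridge is sliding along the trough, now at (190,230), with the fingers behind it. I'll push on to the stop.

```bash
python3 -m crank '[{"x":0,"y":0.5,"z":0,"turn":0},{"x":0,"y":0.5,"z":0,"turn":0},{"x":0,"y":0.5,"z":0,"turn":0},{"x":0,"y":0.5,"z":0,"turn":0},{"x":0,"y":0.5,"z":0,"turn":0}]'; python3 -m crank '[{"x":0,"y":0.4,"z":0,"turn":0},{"x":0,"y":0.4,"z":0,"turn":0},{"x":0,"y":0.2,"z":0,"turn":0},{"x":0,"y":0.2,"z":0,"turn":0},{"x":0,"y":0,"z":0,"turn":0}]'; python3 -c "import h;h.fs()"
```

```text
time: 9.25
tool_pos: [0.4535, -0.0383, 0.0503]
tool_rot: [-0.0, -0.031, 1.0, 0.0]
contact_force: [-0.2, -1.0, -0.8]
gripper_width: -0.001
grasp_force: 0.1
time: 9.75
tool_pos: [0.4528, -0.0265, 0.0503]
tool_rot: [-0.0, -0.031, 1.0, 0.0]
contact_force: [0.2, -0.4, 0.2]
gripper_width: 0.002
grasp_force: 0.0
t 9.75 tcp_f [-105.4   45.2   50.3] tooly [0. 1. 0.] z [-0.  0. -1.] F [ 0.2 -0.4  0.2] w 0.002
```

```bash
python3 -m crank '[{"x":0,"y":0.2,"z":0,"turn":0},{"x":0,"y":0.2,"z":0,"turn":0},{"x":0,"y":0,"z":0,"turn":0}]'; python3 -c "import h;h.fs()"
```

```text
time: 10.05
tool_pos: [0.4525, -0.0226, 0.0503]
tool_rot: [0.0, -0.031, 1.0, 0.0]
contact_force: [0.4, 0.5, 0.3]
gripper_width: -0.001
grasp_force: 0.0
t 10.05 tcp_f [-105.4   49.1   50.3] tooly [0. 1. 0.] z [ 0.  0. -1.] F [0.4 0.5 0.3] w -0.001
```

```bash
python3 -m crank '[{"x":0,"y":0.2,"z":0,"turn":0},{"x":0,"y":0.1,"z":0,"turn":0},{"x":0,"y":0,"z":0,"turn":0}]'; python3 - <<'E'
import h,cv2,numpy as np
from plant import manip
h.fs()
p,d=manip.grab_frame("scene"); np.savez('s6.npz',d=d,**manip.camera_model("scene"))
W=h.load('s6.npz'); Ti=np.linalg.inv(h.F(np.load('pose.npy')))
L=((W.reshape(-1,3)@Ti[:3,:3].T+Ti[:3,3])*1e3)
k=(abs(L[:,0]+105)<20)&(L[:,2]>60)&(L[:,2]<84)&(L[:,1]<150)&(L[:,1]>65);print(k.sum())
h_,e=np.histogram(L[k][:,1],np.arange(65,150,4));print(h_)
z=[L[k][(L[k][:,1]>=a)&(L[k][:,1]<a+4)][:,2] for a in e[:-1]];print([int(q.max()) if len(q) else 0 for q in z])
E
```

```text
time: 10.35
tool_pos: [0.4528, -0.0221, 0.0509]
tool_rot: [0.0, -0.031, 1.0, -0.003]
contact_force: [1.1, -10.0, 0.5]
gripper_width: -0.008
grasp_force: 5.0
t 10.35 tcp_f [-105.    49.6   50.9] tooly [-0.001  1.    -0.006] z [ 0.001 -0.006 -1.   ] F [  1.1 -10.    0.5] w -0.008
144
[ 7  5  7  9  4  9  4  8  6  9  5 12  6  7 10  5 12 14  5  0  0]
[72, 77, 81, 76, 74, 77, 74, 76, 75, 76, 77, 79, 79, 78, 77, 78, 81, 79, 76, 0, 0]
```

10 N at y = 49.6 mm, so the end is against the stop plate, where it should be. I'll back off along the trough and then go up.

```bash
python3 -m crank '[{"x":0,"y":-0.3,"z":0,"turn":0},{"x":0,"y":-0.7,"z":0,"turn":0},{"x":0,"y":-1,"z":0,"turn":0},{"x":0,"y":-1,"z":0,"turn":0},{"x":0,"y":0,"z":-1,"turn":0}]'>/dev/null; python3 -m crank '[{"x":0,"y":0,"z":-4,"turn":0},{"x":0,"y":0,"z":-4,"turn":0},{"x":0,"y":0,"z":-4,"turn":0},{"x":0,"y":-4,"z":-4,"turn":0},{"x":0,"y":-4,"z":0,"turn":0}]'>/dev/null; python3 -m crank '[{"x":0,"y":-4.5,"z":0,"turn":0},{"x":0,"y":-4.5,"z":0,"turn":0},{"x":0,"y":-4.5,"z":0,"turn":0},{"x":0,"y":-4.5,"z":0,"turn":0},{"x":0,"y":0,"z":0,"turn":0}]'; python3 - <<'E'
import h,cv2,numpy as np
from plant import manip
h.fs()
Ti=np.linalg.inv(h.F(np.load('pose.npy')))
for n in("scene","top"):
    p,d=manip.grab_frame(n); np.savez('s7.npz',d=d,**manip.camera_model(n)); W=h.load('s7.npz')
    L=((W.reshape(-1,3)@Ti[:3,:3].T+Ti[:3,3])*1e3)
    k=(abs(L[:,0]+105)<20)&(L[:,2]>62)&(L[:,2]<84)&(L[:,1]<136)&(L[:,1]>-80)
    print(n,k.sum(),np.percentile(L[k],[2,50,98],axis=0).round(0) if k.sum() else '')
    if n=="scene": a=cv2.resize(p[150:250,200:330],(650,500),interpolation=2)
cv2.imwrite("pics/s7.png",a[:,:,::-1])
E
```

```text
time: 11.9
tool_pos: [0.4694, -0.3091, 0.2163]
tool_rot: [0.0, -0.028, 1.0, -0.001]
contact_force: [0.1, 0.4, 0.2]
gripper_width: -0.007
grasp_force: 0.0
t 11.9 tcp_f [-106.1 -237.9  216.3] tooly [ 0.005  1.    -0.001] z [ 0.    -0.001 -1.   ] F [0.1 0.4 0.2] w -0.007
scene 213 [[-124.   60.   64.]
 [-108.   99.   72.]
 [ -89.  135.   79.]]
top 393 [[-124.   67.   65.]
 [-107.  102.   77.]
 [ -87.  135.   82.]]
```

View pics/s7.png

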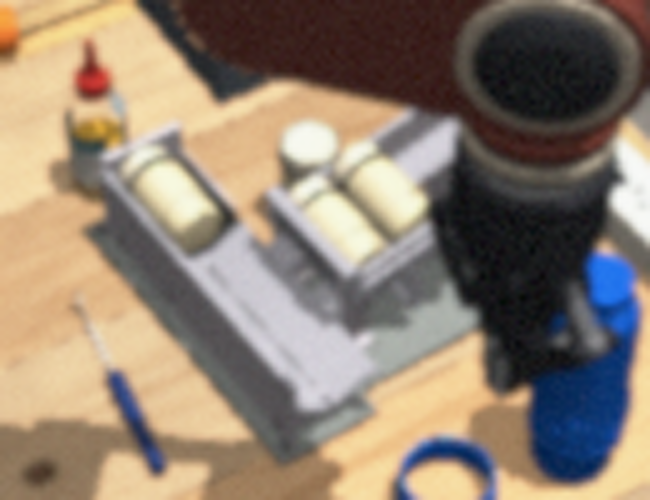

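The cartridge lies against the stop plate (spanning y ≈ 65 to 136), the other two wait at the gate, the bystanders haven't moved, and the hand is clear.

```bash
python3 -c "
from plant import manip
print(manip.job_done())"
```

```text
the job is handed in; nothing more can be done
None
```

One cartridge was fed and pushed along the trough until its end rested against the stop plate. The lever is back up, the next two cartridges wait at the closed gate, the hand is clear, and the job was handed in at about 12 s with no verdict returned.

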